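# Click the deep socket onto the ratchet T-handle and set it on the vessel nut

## Robot

A 6-joint arm with a two-finger parallel gripper is mounted at the origin on a cart in front of the work surface, level with it; the furniture and walls round the work are solid. World frame = base frame: x ahead of the robot, y to its left, z up, the work surface at z = 0. Lengths are in m, angles in degrees, forces in N, time in s.
With the tool pointing down it reaches from about 0.4 to 0.825 m from the base axis. Payload 7 kg.
Tool frame: the origin (TCP) lies midway between the tips of the shut fingers; the grasp point (between the pads) lies 19 mm behind it; z points along the fingers, y is the line along which they close (so a half turn about z gives the same grasp; the last joint's range is limited). The gripper opens to 88 mm and grips with 3 to 60 N. Pads are 19 mm wide; open, the fingers measure 130 mm over their backs; the gripper's body (78 mm by 193 mm) begins 47 mm behind the grasp point.
Start: joints at [16.507, 20.546, 0.682, 0, -70.136, -16.507], TCP at [0.675, -0, 0.227] pointing down, gripper open.
Joint ranges: [-176.03, 176.03], [-82.01, 121.73], [-58.28, 71.71], [-173.87, 95.51], [-174.79, -0.11], [-173.66, 173.66]. Speed limits (degrees/s): [136.94, 136.94, 172.46, 180, 180, 180].

## Interface

Orientations are given as a 3x3 rotation matrix whose columns are the frame's x, y, z axes.
In Python, from rig import robot gives the robot as it stands. Calls block until the motion is done:
- robot.goto(position, orientation): joint-space move of the TCP to a pose.
- robot.servo_line(position, ori=None, speed=0.15): straight line of the TCP; ori=None keeps the orientation; speed is the mean speed in m/s.
- robot.movej(angles): joint-space move.
- robot.move_gripper(opening): opening from 0.0 (shut) to 1.0 (fully open); the grip force is fixed at half the most; returns when the fingers have stopped.
- robot.dwell(seconds).
- robot.ik(position, orientation): joint angles nearest the present ones, or None.
- robot.grab_frame(name): name is "scene" or "side" or "wrist"; returns (picture, depth): 480x640x3 uint8, red, green, blue; 480x640 float32, m along the optical axis (not along the pixel's ray), 0 where there is no reading.
- robot.camera_info(name): a dict with "vfov" (degrees; the focal length in pixels is half the picture's height over the tangent of half this angle, whatever the lens; pixels are square), "cx", "cy" (the principal point, pixels), "view" (4x4, takes a point from world to camera coordinates); the wrist camera has in their place "T_tool_cam" (4x4, takes a point from camera to tool coordinates, whose origin is the TCP and whose axes are the flange's). Camera axes: x right, y down, z forward; pixel columns grow to the right and rows downward; lengths in m; the calibration is good to about 2 mm. A picture is of the moment at which its call begins: read the wrist's pose just before it. camera_info takes no time and is no camera call.
A pose or a line that the arm cannot do raises robot.Unreachable and nothing moves.
- robot.job_done(): hands the job in; it is judged then, once.
Readings, each from a call of its own:
- robot.read_t(): time.
- robot.read_qpos(): joint angles.
- robot.read_qvel(): joint speeds.
- robot.read_effort(): joint torques, N m.
- robot.read_position(): TCP position.
- robot.read_tcp_rot(): TCP orientation.
- robot.read_force(): force on the tool from outside, world axes, zero at the start.
- robot.read_ft_torque(): the same for the moment, N m.
- robot.read_grip_width(): opening from 0.0 (shut) to 1.0 (fully open).
- robot.read_finger_force(): force on a finger pad.
Only numpy, scipy, OpenCV 4.12 (cv2) and the standard library are available. Lean on these libraries where they do the work, as an engineer would, in place of code of your own. Each camera call takes 0.05 s, during which the arm holds its last target. There are 200 camera calls.

## Task

Push the square drive of the ratchet T-handle down into the deep (taller) socket on the tool stand, turning the handle gently until the square finds its hole, then pressing until the spring ball clicks and the socket sits against the handle's shoulder. Lift both out together and set the socket over the nut of the digestion vessel, which may also stand at any angle: turn gently until the socket drops fully over it, and leave the T-handle standing there upright with the socket still clicked on. Go by feel, without leaning on the parts or jamming them, and leave the other things on the bench where they are.

Things in the scene. Friction and masses are not known exactly. Their poses are not given: they have to be found in the camera images.
- t_handle: steel ratchet T-handle, 98 mm tall, 0.3 kg, upright in the stand's tube, drive down. Origin: centre of the drive's lower end; z up, x along the cross bar (11 mm thick, 130 mm long, axis at z 81 mm). Upward: square drive 12.7 mm wide, tip bevelled (z 0 to 14 mm); round shank 20 mm thick (14 to 44); ratchet housing 30 mm across, resting on the tube (44 to 52); hub (60 to 94)
- t_handle_shoulder (a point): point on the T-handle's axis 14 mm above the drive's lower end, at the shoulder that meets the rim when home. The ratchet is locked with its square at an unknown angle to the cross bar, not in any pose: feel for it. In one face of the drive, 7 mm below this point, a spring ball stands 2.6 mm proud; it takes about 8 to 16 N to push in until it snaps into a dimple as the shoulder meets the rim
- t_handle_hub (a point): point on the T-handle's axis in the middle of the hub, 77 mm above the drive's lower end: the place to grip, across y. The hub is 34 mm high, 30 mm along the handle's x and 20 mm along its y, with flat sides
- deep_socket: the taller of two plain steel sockets on the stand's posts: 28 mm across, 64 mm tall, 0.15 kg. Origin: centre of its lower end; z up. In the lower end a hexagon hole 20 mm across flats and 48 mm deep, corners on the x axis. It stands over a hexagon post with about 0.5 mm and 6 degrees of play each way
- deep_socket_mouth (a point): centre of the deep socket's upper rim, mouth of its square hole: 13.4 mm wide, 16 mm deep, sides square to the socket's x and y, a dimple in each of the four sides, so that any of four quarter turns will do
- short_socket: the other socket, same width and holes but only 38 mm tall (hexagon hole 22 mm deep, too short for the vessel's stud). Origin: centre of its lower end
- stand: fixed aluminium tool stand, plate 70 x 220 mm, upper face 12 mm above the bench; in a row along its y: a tube for the T-handle at y = +80 mm (35 mm across, bore 23 mm, 46 mm high above the plate) and two hexagon posts, 20 mm high, at y = -20 and -80 mm for the sockets, which may stand on either. Origin: centre of its underside
- vessel: fixed steel digestion vessel in a square 110 mm bench fixture; cap 76 mm across, top 78 mm above the bench. Origin: centre of the fixture's underside; z up
- nut_seat (a point): centre of the vessel's washer face, 78 mm above the bench, on which the socket's lower end rests when fully down. On it sits the nut: hexagon 19 mm across flats, 14 mm high, top bevelled; from its middle a stud 10 mm thick stands 20 mm higher. The nut does not turn by hand; the angle of its corners differs every time and is not in this point's orientation: it must be felt
- wrench: loose open-ended wrench, 168 mm long, near the stand (bystander). Origin: centre of its underside
- timer: loose bench timer 58 x 68 x 19 mm (bystander). Origin: centre of its underside
- beaker: loose 100 ml beaker, 55 mm across, 66 mm high (bystander). Origin: centre of its underside
Not all that is in view belongs to the job. What is shaped like the deep_socket but pink, purple or turquoise is not meant.

How it is judged (in metres and radians):
On the way, in this order (a step that is already met when the one before it is completed fails the run):
1. the drive is home in the deep socket while that stands on its post: shoulder within 1.2 mm of the socket's rim, in line with it (z of t_handle_shoulder in the frame of deep_socket_mouth below 0.0012 m and horizontal distance between t_handle_shoulder and deep_socket_mouth below 0.002 m and angle between the z axis of t_handle and the z axis of deep_socket, either way round below 0.06 rad and height (world z) of deep_socket below 0.02 m), for 0.1 s.
2. the socket, hanging on the drive, is lifted clear of the stand (z of t_handle_shoulder in the frame of deep_socket_mouth below 0.002 m and height (world z) of deep_socket above 0.05 m), for 0.1 s.
At the end, for the whole second after the job is handed in: The deep socket is fully down over the vessel's nut (lower end within 2 mm of the washer face, within 2.5 mm of its centre, upright within 0.08 rad), the T-handle is still home in it (shoulder within 1.5 mm of the socket's rim, upright within 0.1 rad) and stands at rest, released (z of deep_socket in the frame of nut_seat below 0.002 m and horizontal distance between deep_socket and nut_seat below 0.0025 m and angle between deep_socket's own z axis and vertical below 0.08 rad and z of t_handle_shoulder in the frame of deep_socket_mouth below 0.0015 m and horizontal distance between t_handle_shoulder and deep_socket_mouth below 0.0025 m and angle between t_handle's own z axis and vertical below 0.1 rad and linear speed of t_handle below 0.01 m/s); the robot touches nothing.
It fails at once if T-handle and deep socket forced together: all their contact forces, the ball's side thrust included, add up to more than 60 N (contact force between t_handle and deep_socket above 60 N).
It fails at once if deep socket leant on or jammed on the vessel: all their contact forces add up to more than 50 N (contact force between deep_socket and vessel above 50 N).
It fails at once if the short socket is moved more than 15 mm (distance of short_socket from where it was at the start of the episode above 0.015 m).
It fails at once if a bystander is moved more than 15 mm (distance of any of wrench, timer, beaker from where it was at the start of the episode above 0.015 m).
It also fails if it takes over 72 s, if anything falls off the work surface, if the arm or the gripper's body presses on something with over 40 N, if the wrist force passes 120 N, or if a joint passes its speed limit or range.

## Working session

There is one attempt and no reset: what is moved stays moved. The work goes in short steps, each a Python script; the robot and the scene stay as the last script left them, time stands still between calls to the robot, and variables do not carry over. Pictures are saved under pics/ and viewed, at most 10 in all, crops included, and the job is handed in when it is done.

```bash
ls; mkdir -p pics; python3 - <<'E'
from rig import robot
import numpy as np,cv2
for n in ["scene","side"]:
    p,d=robot.grab_frame(n); cv2.imwrite(f"pics/{n}0.png",p[:,:,::-1]); np.save(f"{n}_d.npy",d); np.save(f"{n}_p.npy",p)
    print(n,robot.camera_info(n))
p,d=robot.grab_frame("wrist");cv2.imwrite("pics/wrist0.png",p[:,:,::-1]);np.save("wrist_d.npy",d)
print(robot.camera_info("wrist"),robot.read_t(),robot.read_force())
E
```

```text
pics
scene {'vfov': 43.26466077151001, 'cx': 312.02622811271976, 'cy': 241.6064459605413, 'view': array([[-0.91174952, -0.41065871, -0.00849919,  0.44949607],
       [-0.16325673,  0.38129681, -0.90992306,  0.15960928],
       [ 0.37690854, -0.82823437, -0.41468999,  0.89278834],
       [ 0.        ,  0.        ,  0.        ,  1.        ]])}
side {'vfov': 46.53562591757338, 'cx': 322.384431573225, 'cy': 233.17492005987725, 'view': array([[ 0.90036334, -0.43500994, -0.01059293, -0.45369627],
       [-0.31586273, -0.6366266 , -0.70351781,  0.17938196],
       [ 0.2992935 ,  0.63676755, -0.71059868,  0.82134708],
       [ 0.        ,  0.        ,  0.        ,  1.        ]])}
{'vfov': 66.21108749527491, 'cx': 318.10081493819706, 'cy': 241.84396625545807, 'T_tool_cam': array([[ 3.69713209e-04, -9.62594324e-01, -2.70946544e-01,
         7.26079758e-02],
       [ 9.99999931e-01,  3.68184828e-04,  5.64707624e-05,
        -4.53524095e-04],
       [ 4.53999715e-05, -2.70946547e-01,  9.62594394e-01,
        -1.58905445e-01],
       [ 0.00000000e+00,  0.00000000e+00,  0.00000000e+00,
         1.00000000e+00]])} 0.15 [0.55717108 0.53943611 0.00806139]
```

View pics/scene0.png

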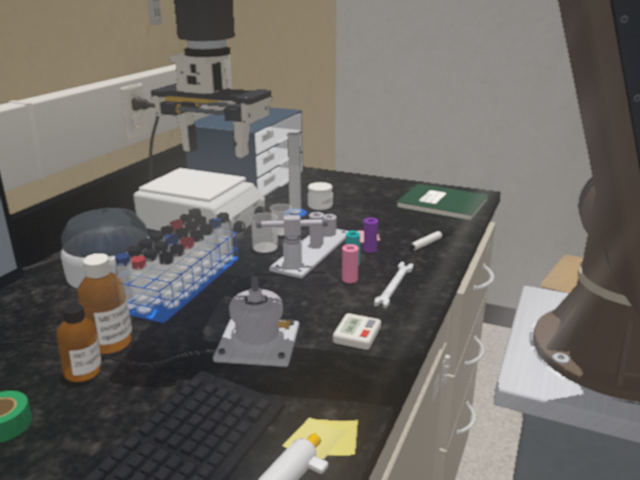

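View pics/side0.png

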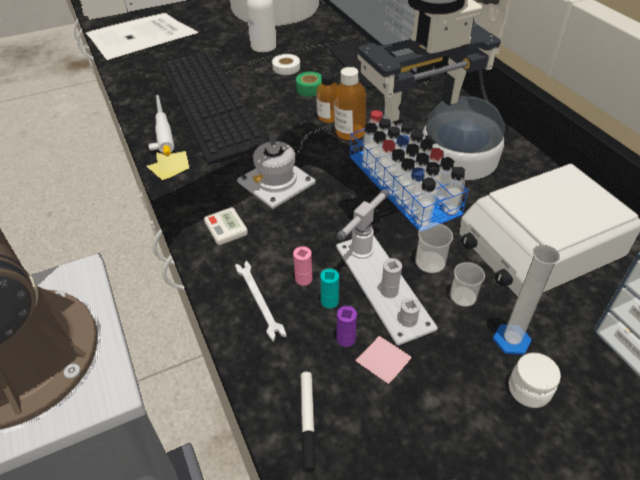

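Side view: T-handle on the tube at (362,235). The tall grey socket is at (391,275) and the short grey one at (410,312), both on the stand. The pink (303,265), turquoise (330,288) and purple (347,325) ones stand on the bench. The taller grey one on the stand's middle post fits the description. Vessel is at (275,165), timer (225,226) and wrench (260,300). Next I'll enlarge a crop and get the depth points.

```bash
cat > h.py <<'E'
import numpy as np,cv2
from rig import robot
def cloud(n,d):
    c=robot.camera_info(n); f=240/np.tan(np.radians(c["vfov"])/2)
    v,u=np.mgrid[0:480,0:640]
    P=np.stack([(u-c["cx"])/f*d,(v-c["cy"])/f*d,d,np.ones_like(d)],-1)
    if n=="wrist":
        T=np.eye(4);T[:3,:3]=robot.read_tcp_rot();T[:3,3]=robot.read_position();M=T@c["T_tool_cam"]
    else: M=np.linalg.inv(c["view"])
    W=(P@M.T)[...,:3]; W[d<=0]=np.nan
    return W
E
python3 - <<'E'
from h import *
p=np.load("side_p.npy");W=cloud("side",np.load("side_d.npy"))
cv2.imwrite("pics/crop1.png",cv2.resize(p[170:345,280:450,::-1],None,fx=3.4,fy=3.4,interpolation=cv2.INTER_CUBIC))
np.set_printoptions(precision=4,suppress=True)
for nm,u,v in [("hubtop",366,212),("barL",345,235),("barR",382,197),("deeprim",386,265),("deepside",391,280),("short",409,303),("pink",303,252),("plateNear",410,337),("plateR",434,322),("plateL",340,245),("nut",274,148),("cap",262,155),("cap2",290,155)]:
    print(nm,W[v,u],np.nanmedian(W[v-1:v+2,u-1:u+2].reshape(-1,3),0))
p=np.load("scene_p.npy")
W2=cloud("scene",np.load("scene_d.npy"))
for nm,u,v in [("hub",292,222),("barL",265,223),("barR",320,222),("deep",316,215),("cap",256,298),("stud",254,282),("timer",357,328)]:print("s",nm,W2[v,u])
E
```

```text
hubtop [ 0.5532 -0.0578  0.1061] [ 0.5532 -0.0572  0.106 ]
barL [ 0.5037 -0.0819  0.099 ] [ 0.5037 -0.0804  0.0972]
barR [ 0.5994 -0.029   0.0963] [ 0.5991 -0.0299  0.0966]
deeprim [ 0.5417 -0.1436  0.0736] [ 0.5411 -0.1439  0.0738]
deepside [ 0.5429 -0.1591  0.0546] [ 0.5428 -0.1597  0.0549]
short [ 0.5493 -0.2017  0.044 ] [ 0.5493 -0.2017  0.0439]
pink [ 0.4473 -0.0478  0.055 ] [ 0.4469 -0.0485  0.055 ]
plateNear [ 0.5339 -0.2354  0.0105] [ 0.5342 -0.2348  0.0098]
plateR [ 0.5873 -0.2216 -0.0022] [ 0.5873 -0.2219 -0.0009]
plateL [ 0.5265 -0.0229  0.0105] [ 0.5263 -0.0227  0.01  ]
nut [0.4946 0.1823 0.0896] [0.4954 0.1846 0.0896]
cap [0.4742 0.1942 0.0725] [0.4742 0.1942 0.073 ]
cap2 [0.5206 0.1708 0.0726] [0.5206 0.1692 0.0732]
s hub [ 0.5491 -0.0387  0.0995]
s barL [ 0.5942 -0.02    0.0974]
s barR [ 0.5051 -0.0641  0.0969]
s deep [ 0.5526 -0.153   0.0701]
s cap [0.4893 0.2036 0.0834]
s stud [0.4943 0.1983 0.106 ]
s timer [0.3637 0.1194 0.0151]
```

View pics/crop1.png

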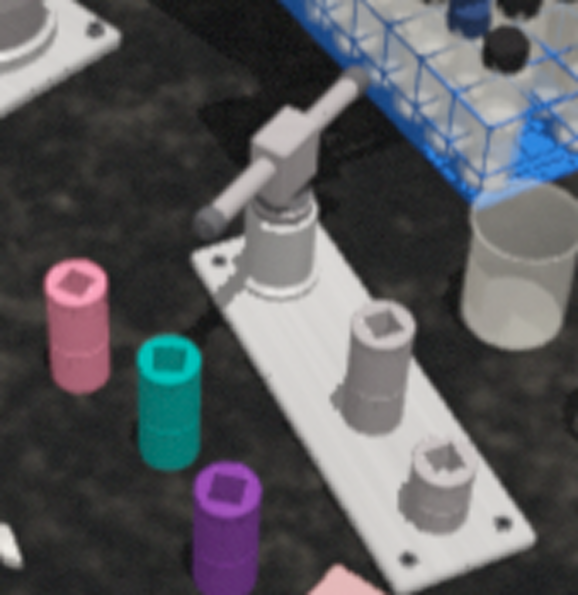

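View pics/wrist0.png

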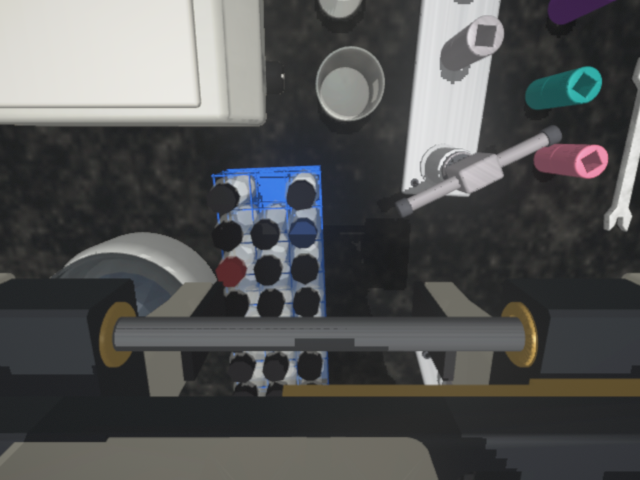

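The crop confirms it: plain grey tall socket on the middle post, short one on the end post. Next are wrist views of the vessel and the stand.

```bash
cat >> h.py <<'E'
def Rt(yaw):  # tool pointing down, tool y at world angle yaw (deg)
    a=np.radians(yaw); y=np.array([np.cos(a),np.sin(a),0]); z=np.array([0,0,-1.]); return np.stack([np.cross(y,z),y,z],1)
def yaw(): R=robot.read_tcp_rot(); return np.degrees(np.arctan2(R[1,1],R[0,1]))
E
python3 - <<'E'
from h import *
np.set_printoptions(precision=4,suppress=True)
print(yaw(), robot.ik([0.55,-0.06,0.2],Rt(117)),robot.ik([0.55,-0.06,0.2],Rt(-63)))
for nm,t in [("v",[0.492,0.188]),("s",[0.548,-0.10])]:
    R=Rt(117)
    robot.goto(np.r_[np.array(t)-0.085*R[:2,0],0.25],R); robot.dwell(0.3)
    pos=robot.read_position(); p,d=robot.grab_frame("wrist"); W=cloud("wrist",d)
    np.savez(f"w_{nm}.npz",p=p,W=W,pos=pos); cv2.imwrite(f"pics/w_{nm}.png",p[:,:,::-1]); print(robot.read_t(),pos,robot.read_qpos(),robot.read_force())
a=cv2.imread("pics/w_v.png");b=cv2.imread("pics/w_s.png")
cv2.imwrite("pics/w_both.png",np.vstack([a[0:290],b[0:290]]))
E
```

```text
179.99331124561292 [ 14.058   10.2505 -17.0671   0.     -62.6823 -77.058 ] [ 14.058   10.2505 -17.0671   0.     -62.6823 102.942 ]
1.85 [0.5679 0.2262 0.2499] [  40.0077   13.811    -5.7291    0.001   -70.4657 -103.0318] [ 0.0044 -0.386  -0.1108]
3.325 [ 0.6238 -0.0604  0.2501] [ 12.2717  15.2618  -3.7593   0.0005 -70.9732 -75.2041] [-0.3823 -0.0209  1.2032]
```

View pics/w_both.png

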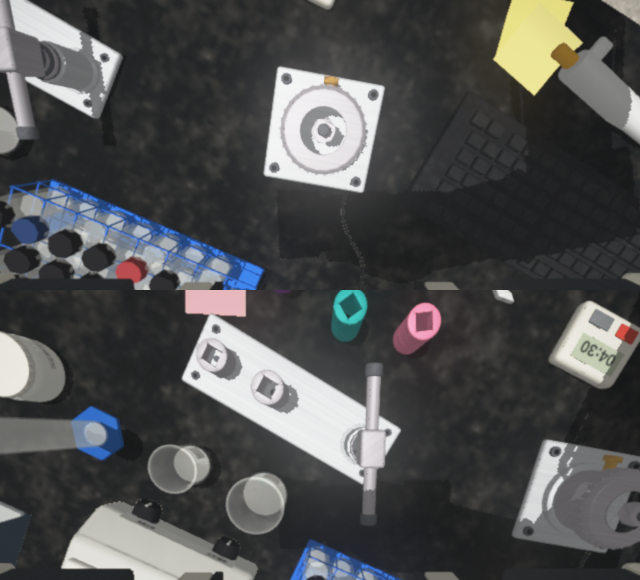

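```bash
python3 - <<'E'
from h import *
np.set_printoptions(precision=4,suppress=True)
def hull(W,m):
    pts=W[m][:,:2]; return pts,cv2.convexHull((pts*1e3).astype(np.float32))[:,0]/1e3
def circ(h):
    A=np.c_[2*h,np.ones(len(h))]; s=np.linalg.lstsq(A,(h**2).sum(1),rcond=None)[0]; return s[:2],np.sqrt(s[2]+s[:2]@s[:2])
def sel(W,c,r,z0,z1): return (np.hypot(W[...,0]-c[0],W[...,1]-c[1])<r)&(W[...,2]>z0)&(W[...,2]<z1)
def rep(W,tag):
    for nm,c,r,z0,z1 in [("deep",(.545,-.15),.025,.066,.085),("short",(.55,-.205),.025,.044,.058),("hub",(.552,-.048),.03,.1015,.115),("bar",(.552,-.048),.08,.09,.102),("cap",(.492,.188),.06,.066,.085),("fixt",(.492,.188),.085,.01,.03),("stud",(.492,.188),.02,.106,.12)]:
        m=sel(W,c,r,z0,z1)
        if m.sum()<8: continue
        p,h=hull(W,m); zz=np.median(W[m][:,2]); cc,rr=circ(h); rect=cv2.minAreaRect((p*1e3).astype(np.float32))
        print(tag,nm,m.sum(),"z%.4f"%zz,"circ",cc,"%.4f"%rr,"mec",np.array(cv2.minEnclosingCircle((h*1e3).astype(np.float32))[0])/1e3,"rect",np.array(rect[0]),np.array(rect[1]),"%.1f"%rect[2])
rep(np.load("w_s.npz")["W"],"ws"); rep(np.load("w_v.npz")["W"],"wv")
rep(cloud("side",np.load("side_d.npy")),"side"); rep(cloud("scene",np.load("scene_d.npy")),"scene")
E
```

```text
ws deep 715 z0.0763 circ [ 0.5488 -0.1469] 0.0139 mec [ 0.5487 -0.147 ] rect [ 548.6907 -146.8279] [27.4668 27.4629] 64.6
ws short 668 z0.0503 circ [ 0.5461 -0.2068] 0.0140 mec [ 0.5457 -0.2068] rect [ 546.0933 -206.7101] [27.8637 27.6912] 82.9
ws hub 998 z0.1085 circ [ 0.5494 -0.0471] 0.0204 mec [ 0.5509 -0.0475] rect [551.3005 -48.2484] [57.8379 19.9452] 26.9
ws bar 1596 z0.1002 circ [0.5215 0.0152] 0.0914 mec [ 0.5529 -0.0464] rect [553.9867 -48.6012] [129.7592  17.1072] 26.7
ws cap 3150 z0.0756 circ [0.4956 0.193 ] 0.0385 mec [0.4959 0.193 ] rect [502.4998 184.2594] [77.2199 54.1607] 39.0
ws fixt 5110 z0.0115 circ [0.4976 0.191 ] 0.0692 mec [0.4947 0.194 ] rect [495.1602 193.4763] [109.1622 109.6899] 17.2
wv hub 828 z0.1075 circ [ 0.5573 -0.0575] 0.0259 mec [ 0.5528 -0.0448] rect [551.8271 -41.5436] [53.5239 15.7263] 16.0
wv bar 2001 z0.0988 circ [ 0.5692 -0.039 ] 0.0441 mec [ 0.5658 -0.0395] rect [565.2283 -38.126 ] [100.403   17.8471] 22.9
wv cap 4362 z0.0754 circ [0.4953 0.1943] 0.0385 mec [0.4953 0.1943] rect [495.3303 194.4457] [76.2647 76.6854] 5.5
wv fixt 5009 z0.0109 circ
[... 1201 characters left out ...]
circ [ 0.5453 -0.206 ] 0.0143 mec [ 0.5435 -0.2069] rect [ 544.8385 -206.3685] [24.7221 29.0784] 23.2
scene hub 106 z0.1060 circ [ 0.5517 -0.0445] 0.0155 mec [ 0.5526 -0.0445] rect [552.3934 -45.9311] [29.1787 24.903 ] 27.0
scene bar 431 z0.0959 circ [ 0.5648 -0.0646] 0.0614 mec [ 0.5516 -0.0441] rect [550.4622 -41.957 ] [127.3704  17.8928] 27.9
scene cap 966 z0.0734 circ [0.4931 0.1977] 0.0371 mec [0.4934 0.1971] rect [492.706 197.869] [74.3574 72.2821] 83.5
scene fixt 941 z0.0183 circ [0.492  0.1956] 0.0674 mec [0.4958 0.1965] rect [494.1228 197.8346] [104.4531 105.3464] 17.7
scene stud 38 z0.1109 circ [0.4944 0.1956] 0.0047 mec [0.4944 0.1958] rect [494.2325 195.3731] [8.6421 8.439 ] 25.3
```

```bash
cat >> h.py <<'E'
def circ(h):
    A=np.c_[2*h,np.ones(len(h))]; s=np.linalg.lstsq(A,(h**2).sum(1),rcond=None)[0]; return s[:2],np.sqrt(s[2]+s[:2]@s[:2])
def rep(W,tag,items):
    for nm,c,r,z0,z1 in items:
        m=(np.hypot(W[...,0]-c[0],W[...,1]-c[1])<r)&(W[...,2]>z0)&(W[...,2]<z1)
        if m.sum()<8: continue
        p=W[m][:,:2]; h=cv2.convexHull((p*1e3).astype(np.float32))[:,0]/1e3
        cc,rr=circ(h); rect=cv2.minAreaRect((p*1e3).astype(np.float32))
        print(tag,nm,m.sum(),"z%.4f"%np.median(W[m][:,2]),"circ",cc,"%.4f"%rr,"rect",np.array(rect[0]),np.array(rect[1]),"%.1f"%rect[2])
ITEMS=[("deep",(.5485,-.147),.02,.066,.085),("short",(.546,-.207),.02,.044,.058),("hub",(.5533,-.0475),.017,.1045,.115),("bar",(.552,-.048),.08,.094,.104),("cap",(.4953,.194),.05,.066,.085),("fixt",(.495,.194),.085,.004,.03),("stud",(.495,.194),.02,.106,.12)]
E
python3 - <<'E'
from h import *
np.set_printoptions(precision=4,suppress=True)
rep(np.load("w_s.npz")["W"],"ws",ITEMS)
rep(np.load("w_v.npz")["W"],"wv",ITEMS)
for nm,t in [("v2",[0.492,0.188]),("s2",[0.548,-0.10])]:
    R=Rt(-63)
    robot.goto(np.r_[np.array(t)-0.085*R[:2,0],0.25],R); robot.dwell(0.3)
    pos=robot.read_position(); p,d=robot.grab_frame("wrist"); W=cloud("wrist",d)
    np.savez(f"w_{nm}.npz",p=p,W=W,pos=pos); print(robot.read_t(),pos,robot.read_qpos(),robot.read_force())
    rep(W,nm,ITEMS)
E
```

```text
ws deep 715 z0.0763 circ [ 0.5488 -0.1469] 0.0139 rect [ 548.6907 -146.8279] [27.4668 27.4629] 64.6
ws short 668 z0.0503 circ [ 0.5461 -0.2068] 0.0140 rect [ 546.0933 -206.7101] [27.8637 27.6912] 82.9
ws hub 934 z0.1086 circ [ 0.5535 -0.0482] 0.0151 rect [553.4476 -47.1756] [29.075  19.9594] 27.1
ws bar 1792 z0.1004 circ [0.521  0.0158] 0.0920 rect [553.9715 -48.5709] [129.7592  17.0394] 26.7
ws cap 3150 z0.0756 circ [0.4956 0.193 ] 0.0385 rect [502.4998 184.2594] [77.2199 54.1607] 39.0
ws fixt 6059 z0.0112 circ [0.4989 0.1938] 0.0718 rect [506.0061 196.8624] [132.4436 110.7726] 17.3
wv hub 656 z0.1079 circ [ 0.553  -0.0453] 0.0149 rect [551.3459 -39.8792] [31.48   12.4072] 12.3
wv bar 1908 z0.0994 circ [ 0.5699 -0.04  ] 0.0440 rect [565.5306 -37.9985] [99.7468 17.8471] 22.9
wv cap 4362 z0.0754 circ [0.4953 0.1943] 0.0385 rect [495.3303 194.4457] [76.2647 76.6854] 5.5
wv fixt 6664 z0.0106 circ [0.5    0.1963] 0.0739 rect [505.223  197.6932] [131.0523 110.1399] 17.2
wv stud 133 z0.1135 circ [0.4952 0.1944] 0.0047 rect [495.1202 194.5144] [8.9444 9.3245] 26.8
5.8667 [0.4164 0.1493 0.25
[... 572 characters left out ...]
3417 [ 0.4725 -0.1378  0.2501] [  6.6629   2.1512 -19.607   -0.0008 -68.2314 110.4097] [0.1986 0.4835 0.6211]
s2 deep 627 z0.0764 circ [ 0.5495 -0.1473] 0.0139 rect [ 549.4683 -147.248 ] [27.4887 27.1555] 74.1
s2 short 526 z0.0503 circ [ 0.5468 -0.207 ] 0.0139 rect [ 546.8395 -207.0384] [27.0002 27.5123] 26.6
s2 hub 1098 z0.1085 circ [ 0.5537 -0.048 ] 0.0156 rect [553.7786 -47.5805] [29.1308 20.2969] 27.2
s2 bar 1908 z0.1003 circ [ 0.5267 -0.0054] 0.0705 rect [551.751  -49.4824] [123.7126  19.1446] 25.4
s2 cap 1079 z0.0727 circ [0.4957 0.1826] 0.0300 rect [496.7233 160.8986] [50.4792 13.5935] 4.5
s2 fixt 5406 z0.0113 circ [0.4877 0.175 ] 0.0548 rect [492.2009 177.9066] [96.4757 84.6528] 17.6
```

```bash
python3 - <<'E'
from h import *
np.set_printoptions(precision=4,suppress=True)
H=np.array([.5536,-.0474]); R=Rt(-63)
robot.move_gripper(0.55)
robot.goto(np.r_[H,.16],R); robot.servo_line(np.r_[H,.075]); print(robot.read_t(),robot.read_force(),robot.read_position())
robot.move_gripper(0.0); print(robot.read_t(),robot.read_grip_width()*88,robot.read_finger_force(),robot.read_force(),robot.read_ft_torque())
robot.servo_line(np.r_[H,.165]); robot.dwell(.1); print(robot.read_t(),robot.read_grip_width()*88,robot.read_force(),robot.read_ft_torque(),robot.read_position())
t=robot.read_t(); robot.servo_line(np.r_[H,.1645],speed=.01); print("step",robot.read_t()-t); 
t=robot.read_t();robot.servo_line(np.r_[H,.165],speed=.05); print("step",robot.read_t()-t,robot.read_qpos())
p,d=robot.grab_frame("side"); cv2.imwrite("pics/lift.png",cv2.resize(p[120:345,270:490,::-1],None,fx=2.6,fy=2.6))
E
```

```text
9.5583 [-0.4117  0.157   0.1555] [ 0.5543 -0.0476  0.0762]
10.1333 19.752596062851644 30.182512365281582 [-0.8252  0.2807  3.2773] [ 0.1352  0.4093 -0.0126]
10.9833 19.528232088804266 [-0.0324  0.5636 -3.1324] [-0.1262  0.002   0.0005] [ 0.5526 -0.0475  0.1635]
step 0.25
step 0.25 [ 15.2991  12.201  -19.5198   0.0002 -58.2757 101.6995]
```

View pics/lift.png

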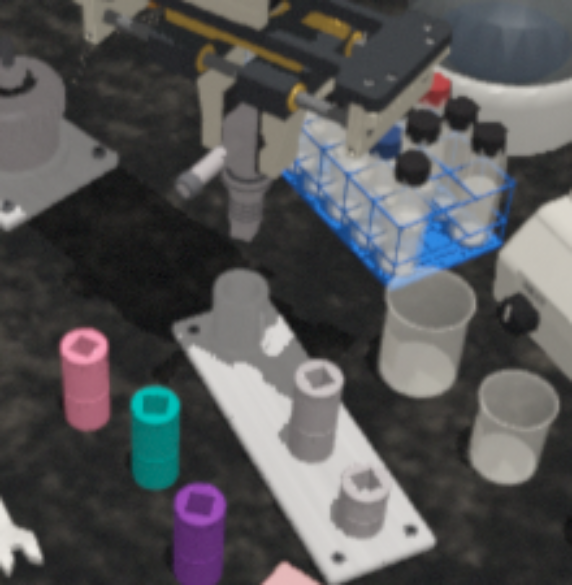

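Lift worked: the handle hangs upright in the jaws and the stand is undisturbed. Deep socket rim is at (318,375) in the crop. Next I'll feel for the square.

```bash
cat >> h.py <<'E'
def F(n=4):
    f=[]
    for _ in range(n): f.append(robot.read_force()); 
    return np.mean(f,0)
def step(xy,z,yw,speed=.02): robot.servo_line(np.r_[xy,z],Rt(yw),speed=speed)
E
python3 - <<'E'
from h import *
np.set_printoptions(precision=4,suppress=True)
print(robot.read_position(),yaw())
D=np.array([.5492,-.1471])
robot.servo_line(np.r_[D,.165],speed=.12); robot.servo_line(np.r_[D,.1405],speed=.08); robot.dwell(.3)
f0=F(); print(robot.read_t(),f0,robot.read_ft_torque(),robot.read_position(),yaw())
np.save("f0.npy",f0)
z=.1405
while z>.133:
    z-=.0007; step(D,z,-63); f=F()-f0
    print("%.2f"%robot.read_t(),"%.4f"%z,f,"%.4f"%robot.read_position()[2])
    if f[2]>3: break
E
```

```text
[ 0.5536 -0.0474  0.165 ] -63.00211111604401
13.275 [ 0.7359 -0.3011 -3.3744] [-0.1937  0.0583  0.0363] [ 0.5494 -0.1471  0.1409] -62.998899722599404
13.53 0.1398 [-0.2168 -0.2189 -0.0583] 0.1398
13.78 0.1391 [-0.4007 -0.0816  0.0889] 0.1390
14.03 0.1384 [-0.6373  0.0724  0.3862] 0.1383
14.28 0.1377 [-0.2434  0.5423  0.2221] 0.1376
14.53 0.1370 [-0.3373  0.1433  0.3282] 0.1370
14.78 0.1363 [-1.1383  0.3905  0.662 ] 0.1364
15.03 0.1356 [-1.1841  0.099   5.3713] 0.1360
```

```bash
cat > turn.py <<'E'
from h import *
def turn(xy,z,y0,dirn,f0,maxang,zin,ft=5.,inc=4.,tmax=62,k=12000.,zmin=0):
    """turn in steps, holding about ft N downward; stops when TCP z < zin"""
    a=0
    while a<maxang and robot.read_t()<tmax:
        a+=inc; step(xy,z,y0+dirn*a); f=F()-f0; p=robot.read_position(); 
        print("%.2f"%robot.read_t(),"yaw %.0f"%(y0+dirn*a),"cmd %.4f"%z,f.round(1),"Tz %.2f"%robot.read_ft_torque()[2],p.round(4))
        if p[2]<zin: break
        if np.hypot(*f[:2])>12 or f[2]>20: print("high"); break
        z+=np.clip((f[2]-ft)/k,-.0007,.0007)
    return z,y0+dirn*a
E
python3 - <<'E'
from turn import *
D=np.array([.5492,-.1471])
print(turn(D,.1356,-63,-1,np.load("f0.npy"),48,.1342))
E
```

```text
15.28 yaw -67 cmd 0.1356 [-0.4 -0.6  6. ] Tz -0.03 [ 0.5494 -0.1472  0.1359]
15.53 yaw -71 cmd 0.1357 [-0.8  0.2  5.8] Tz -0.06 [ 0.5494 -0.1471  0.1358]
15.78 yaw -75 cmd 0.1358 [-0.2 -0.6  5.3] Tz -0.03 [ 0.5493 -0.1471  0.1358]
16.02 yaw -79 cmd 0.1358 [-0.2  0.5  4.6] Tz 0.00 [ 0.5492 -0.1471  0.1357]
16.27 yaw -83 cmd 0.1357 [0.1 0.6 3.6] Tz -0.00 [ 0.5491 -0.1471  0.1356]
16.52 yaw -87 cmd 0.1356 [-1.6 -0.8  2.8] Tz -0.02 [ 0.5491 -0.1471  0.1355]
16.77 yaw -91 cmd 0.1354 [-1.  -0.8  3.2] Tz -0.02 [ 0.5492 -0.1471  0.1354]
17.02 yaw -95 cmd 0.1353 [-1.2  0.3  3.1] Tz 0.01 [ 0.5492 -0.1471  0.1352]
17.27 yaw -99 cmd 0.1351 [-0.6 -0.2  0.8] Tz 0.00 [ 0.5489 -0.147   0.1348]
17.52 yaw -103 cmd 0.1348 [-1.4  0.5 -0. ] Tz 0.05 [ 0.549  -0.147   0.1345]
17.77 yaw -107 cmd 0.1344 [ 0.3  0.2 -0.8] Tz 0.02 [ 0.5491 -0.1471  0.1343]
18.02 yaw -111 cmd 0.1339 [-0.8 -0.7  1.1] Tz 0.05 [ 0.5492 -0.1471  0.1339]
(np.float64(0.1338900455493096), -111.0)
```

```bash
cat >> turn.py <<'E'
def press(xy,z,yw,f0,zend,fmax=9.,inc=.001,speed=.02):
    while z>zend:
        z-=inc; step(xy,z,yw,speed); f=F()-f0; p=robot.read_position()
        print("%.2f"%robot.read_t(),"cmd %.4f"%z,f.round(1),robot.read_ft_torque().round(2),p.round(4))
        if f[2]>fmax or np.hypot(*f[:2])>10: break
    return z
E
python3 - <<'E'
from turn import *
D=np.array([.5492,-.1471])
print(press(D,.1339,-111,np.load("f0.npy"),.1225,fmax=7))
E
```

```text
18.27 cmd 0.1329 [-1.5 -1.4  2.3] [-0.37  0.08  0.01] [ 0.5493 -0.1471  0.133 ]
18.52 cmd 0.1319 [-1.6 -0.1  4.6] [-0.36  0.34  0.06] [ 0.5494 -0.1472  0.1322]
18.77 cmd 0.1309 [-2.6  0.4  8.5] [-0.33  0.49  0.04] [ 0.5496 -0.1472  0.1315]
0.1309
```

```bash
python3 - <<'E'
from turn import *
D=np.array([.5492,-.1471])
print(press(D,.1309,-111,np.load("f0.npy"),.1225,fmax=15,inc=.0006),robot.read_grip_width()*88)
E
```

```text
19.02 cmd 0.1303 [-0.9 -0.9  6.9] [-0.45  0.41  0.02] [ 0.5493 -0.1472  0.1306]
19.27 cmd 0.1297 [-1.1 -0.6  3.4] [-0.64  0.18  0.1 ] [ 0.549  -0.1471  0.1294]
19.52 cmd 0.1291 [-0.6 -1.5  3.8] [-0.7   0.19  0.11] [ 0.549  -0.1471  0.1288]
19.77 cmd 0.1285 [-2.5 -1.7  4. ] [-0.63  0.26  0.02] [ 0.5491 -0.1471  0.1284]
20.02 cmd 0.1279 [-0.6 -1.   4.6] [-0.74  0.11  0.09] [ 0.5491 -0.1471  0.1277]
20.27 cmd 0.1273 [-1.2 -1.7  2. ] [-0.74  0.16  0.07] [ 0.549  -0.1471  0.127 ]
20.52 cmd 0.1267 [-1.2  0.3 -0.3] [-0.3   0.25 -0.02] [ 0.5487 -0.1469  0.1261]
20.77 cmd 0.1261 [-0.8 -0.5 -3.6] [-0.19  0.21  0.  ] [ 0.5486 -0.1469  0.1254]
21.02 cmd 0.1255 [-1.2  0.4 -2.7] [-0.14  0.22  0.03] [ 0.549  -0.147   0.1252]
21.27 cmd 0.1249 [-1.  -0.1 -2.8] [-0.13  0.25 -0.03] [ 0.5492 -0.1471  0.1249]
21.52 cmd 0.1243 [-1.5  0.5 -1.3] [-0.2   0.16 -0.  ] [ 0.5494 -0.1471  0.1244]
21.77 cmd 0.1237 [-0.   0.1 -0.1] [-0.24  0.09  0.01] [ 0.5493 -0.1471  0.1238]
22.02 cmd 0.1231 [-1.6 -0.7  2.3] [-0.45  0.23  0.05] [ 0.5494 -0.1472  0.1234]
22.27 cmd 0.1225 [-3.4 -0.4  8.5] [-0.61  0.87  0.  ] [ 0.5496 -0.1474  0.1233]
22.52 cmd 0.1219 [-4.  -1.1 12.5] [-0.4   1.41 -0.06] [ 0.5498 -0.1474  0.1233]
0.12190000000000006 19.984039977694366
```

Ball snapped at TCP z≈0.126 and a firm stop came at 0.1233, against 0.123 expected. Now I'll lift and check the weight.

```bash
python3 - <<'E'
from turn import *
D=np.array([.5492,-.1471]); f0=np.load("f0.npy")
step(D,.1231,-111); robot.dwell(.15); print(robot.read_t(),F()-f0,robot.read_position())
robot.servo_line(np.r_[D,.15],speed=.06); robot.dwell(.1); print(F()-f0)
robot.servo_line(np.r_[D,.24],speed=.15); robot.dwell(.2); print(robot.read_t(),F()-f0,robot.read_ft_torque(),robot.read_grip_width()*88)
p,d=robot.grab_frame("side"); cv2.imwrite("pics/lift2.png",cv2.resize(p[60:345,250:490,::-1],None,fx=2.1,fy=2.1))
np.set_printoptions(precision=4,suppress=True)
W=cloud("side",d); m=(np.hypot(W[...,0]-D[0],W[...,1]-D[1])<.025)&(W[...,2]>.08)&(W[...,2]<.2)
P=W[m]; print(P[:,2].min())
for a in np.arange(.105,.185,.01):
    q=P[abs(P[:,2]-a)<.005]
    if len(q)>5:print("%.3f"%a,len(q),q[:,:2].mean(0),np.ptp((q[:,:2]@[.9,-.435])))
E
```

```text
22.925 [-0.95723512 -1.06381066  6.55219268] [ 0.54947002 -0.14723464  0.12333836]
[-0.72241663  0.27166144 -0.72729876]
24.575 [-1.11752193  0.60432052 -1.70804821] [-0.11322609  0.03536563  0.02915886] 19.987800876204787
0.12430109310767656
0.125 40 [ 0.5446 -0.1583] 0.02721745518691765
0.135 95 [ 0.5446 -0.1579] 0.026952746632514568
0.145 101 [ 0.5443 -0.1579] 0.026951077270103818
0.155 104 [ 0.5447 -0.1576] 0.027757997049555838
0.165 100 [ 0.5437 -0.1575] 0.026896398081977413
0.175 115 [ 0.5436 -0.1569] 0.027058126378989522
```

View pics/lift2.png

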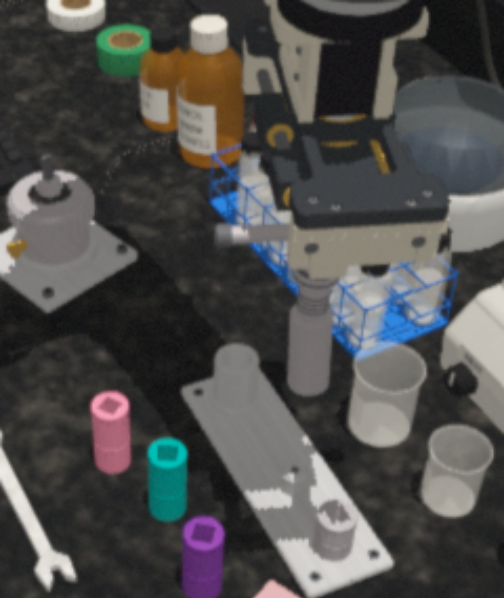

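The socket (309,340 in the crop) hangs on the drive, and the added weight of about 1.6 N matches 0.15 kg. Now to the vessel.

```bash
python3 - <<'E'
from turn import *
np.set_printoptions(precision=4,suppress=True)
V=np.array([.4956,.1941])
robot.servo_line(np.r_[V,.245],speed=.15); robot.servo_line(np.r_[V,.207],speed=.06); robot.dwell(.3)
f0=F(8); np.save("f1.npy",f0); print(robot.read_t(),f0,robot.read_position(),robot.read_qpos())
z=press(V,.207,-111,f0,.196,fmax=3,inc=.0007); print(z)
E
```

```text
28.1583 [ 0.1208 -0.1799 -4.3161] [0.4957 0.1942 0.2073] [ 42.5115   7.9088 -18.9351  -0.0007 -63.1236  26.4893]
28.41 cmd 0.2063 [-0.5  0.2 -0.4] [-0.13  0.   -0.02] [0.4956 0.1941 0.2063]
28.66 cmd 0.2056 [-0.9  0.3 -1.3] [-0.03  0.12 -0.03] [0.4956 0.1941 0.2055]
28.91 cmd 0.2049 [-0.2 -0.3 -0.2] [-0.09  0.08  0.08] [0.4956 0.1941 0.2049]
29.16 cmd 0.2042 [ 0.5 -0.1  1.5] [-0.1  -0.05  0.01] [0.4957 0.1941 0.2043]
29.41 cmd 0.2035 [ 1.  -0.6  2.8] [-0.29 -0.2  -0.02] [0.4959 0.1942 0.2039]
29.66 cmd 0.2028 [ 0.9 -1.2  6.9] [-0.58 -0.51 -0.02] [0.4962 0.1942 0.2035]
0.20279999999999995
```

```bash
python3 - <<'E'
from turn import *
V=np.array([.4956,.1941])
print(turn(V,.2029,-111,1,np.load("f1.npy"),64,.2012))
E
```

```text
29.91 yaw -107 cmd 0.2029 [ 0.2 -0.2  6.9] Tz 0.03 [0.496  0.1943 0.2033]
30.16 yaw -103 cmd 0.2031 [ 0.2  0.5 -0.6] Tz 0.01 [0.4946 0.1938 0.202 ]
30.41 yaw -99 cmd 0.2026 [-0.2  0.3 -0.2] Tz -0.04 [0.4949 0.1939 0.2018]
30.66 yaw -95 cmd 0.2021 [-0.3  0.4 -0.4] Tz -0.02 [0.4954 0.194  0.2019]
30.91 yaw -91 cmd 0.2017 [-0.3 -0.3 -0.3] Tz 0.02 [0.4955 0.1941 0.2016]
31.16 yaw -87 cmd 0.2013 [-0.6  0.4  0.2] Tz -0.02 [0.4956 0.1941 0.2013]
31.41 yaw -83 cmd 0.2009 [ 0.5  0.2 -0.2] Tz -0.03 [0.4956 0.1941 0.201 ]
(np.float64(0.2008592904920284), -83.0)
```

```bash
python3 - <<'E'
from turn import *
V=np.array([.4956,.1941]); 
print(press(V,.2009,-83,np.load("f1.npy"),.197,fmax=4,inc=.0007),robot.read_grip_width()*88)
p,d=robot.grab_frame("side"); q,_=robot.grab_frame("scene")
cv2.imwrite("pics/nut.png",np.hstack([cv2.resize(p[60:240,210:340,::-1],(390,540),interpolation=cv2.INTER_CUBIC),cv2.resize(q[190:370,190:320,::-1],(390,540),interpolation=cv2.INTER_CUBIC)]))
E
```

```text
31.66 cmd 0.2002 [-0.9  0.3  2.6] [-0.08  0.11  0.02] [0.4957 0.1941 0.2003]
31.91 cmd 0.1995 [0.1 0.3 3.2] [-0.14  0.01 -0.03] [0.4957 0.1941 0.1996]
32.16 cmd 0.1988 [ 0.1 -0.1  2.6] [-0.14 -0.02  0.  ] [0.4957 0.1941 0.1989]
32.41 cmd 0.1981 [-1.5  0.1  3.1] [-0.09 -0.05 -0.01] [0.4957 0.1942 0.1982]
32.66 cmd 0.1974 [-0.3  0.8  4.4] [-0.21 -0.07 -0.03] [0.4957 0.1941 0.1975]
0.19739999999999996 19.86023588708066
```

View pics/nut.png

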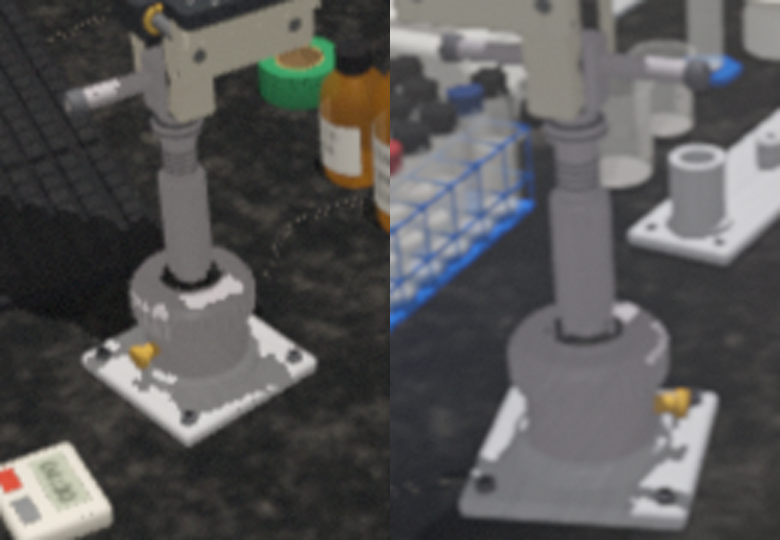

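```bash
python3 - <<'E'
from turn import *
V=np.array([.4956,.1941]); 
print(press(V,.1974,-83,np.load("f1.npy"),.1885,fmax=9,inc=.001),robot.read_grip_width()*88)
E
```

```text
33.01 cmd 0.1964 [-0.6 -0.7  4.3] [-0.25 -0.12 -0.04] [0.4957 0.1941 0.1964]
33.26 cmd 0.1954 [0.9 0.7 6.4] [-0.27 -0.12 -0.08] [0.4957 0.1941 0.1955]
33.51 cmd 0.1944 [ 0.8 -0.9  7.3] [-0.3  -0.09 -0.08] [0.4957 0.1941 0.1945]
33.76 cmd 0.1934 [ 0.5 -0.6  8.2] [-0.36 -0.15 -0.05] [0.4957 0.1941 0.1935]
34.01 cmd 0.1924 [ 0.3 -0.4  9.3] [-0.43 -0.16 -0.09] [0.4957 0.1941 0.1925]
0.1924 19.579200882078265
```

```bash
cat > prof.py <<'E'
from h import *
np.set_printoptions(precision=4,suppress=True)
def prof(n,c,z0,z1,d=None):
    if d is None: _,d=robot.grab_frame(n)
    W=cloud(n,d); v=robot.camera_info(n)["view"]; right=v[0,:2]/np.linalg.norm(v[0,:2])
    m=(np.hypot(W[...,0]-c[0],W[...,1]-c[1])<.03)&(W[...,2]>z0)&(W[...,2]<z1)
    r0=np.where(m.any(1))[0]
    for r in r0:
        q=W[r][m[r]]; s=(q[:,:2]-c)@right; print(n,r,"z %.4f"%np.median(q[:,2]),"w %.1f"%(1e3*np.ptp(s)),"mid %.1f"%(500*(s.max()+s.min())),len(q))
E
python3 - <<'E'
from prof import *
V=np.array([.4956,.1941])
prof("side",V,.08,.215); prof("scene",V,.08,.215)
E
```

```text
side 80 z 0.2150 w 0.0 mid -20.4 1
side 81 z 0.2128 w 2.7 mid -19.8 2
side 82 z 0.2105 w 2.5 mid -20.1 2
side 83 z 0.2085 w 2.1 mid -20.3 2
side 84 z 0.2068 w 1.7 mid -20.4 2
side 85 z 0.2051 w 1.8 mid -18.8 2
side 86 z 0.2065 w 6.3 mid -16.9 3
side 87 z 0.2142 w 0.0 mid -12.0 1
side 88 z 0.2143 w 22.1 mid -12.6 6
side 89 z 0.2135 w 48.5 mid -0.6 13
side 90 z 0.2130 w 44.7 mid 1.2 18
side 91 z 0.2114 w 46.3 mid 0.2 24
side 92 z 0.2099 w 44.9 mid 0.9 26
side 93 z 0.2085 w 46.1 mid 1.6 27
side 94 z 0.2060 w 46.7 mid 1.2 25
side 95 z 0.2047 w 37.4 mid 4.2 22
side 96 z 0.2021 w 38.4 mid 5.2 23
side 97 z 0.2000 w 38.4 mid 4.9 23
side 98 z 0.1996 w 36.1 mid 5.9 22
side 99 z 0.1977 w 31.2 mid 5.2 19
side 100 z 0.1953 w 34.5 mid 4.8 20
side 101 z 0.1938 w 30.6 mid 3.4 18
side 102 z 0.1865 w 26.9 mid 1.7 17
side 103 z 0.1826 w 25.1 mid 2.8 15
side 104 z 0.1812 w 27.5 mid 1.8 17
side 105 z 0.1808 w 27.2 mid 1.9 17
side 106 z 0.1800 w 26.2 mid 0.8 16
side 107 z 0.1782 w 23.8 mid 1.6 15
side 108 z 0.1763 w 19.8 mid 1.1 12
side 109 z 0.1734 w 17.8 mid 2.0 12
side 110 z 0.1691 w 18.7 mid 1.4 12
si
[... 4376 characters left out ...]
ne 282 z 0.1101 w 27.5 mid -0.0 20
scene 283 z 0.1084 w 25.5 mid 0.9 19
scene 284 z 0.1074 w 25.0 mid 1.0 19
scene 285 z 0.1054 w 23.8 mid 1.6 18
scene 286 z 0.1035 w 25.4 mid 1.1 19
scene 287 z 0.1019 w 25.8 mid 0.6 19
scene 288 z 0.1003 w 25.8 mid 0.7 19
scene 289 z 0.0991 w 25.9 mid 0.6 19
scene 290 z 0.0968 w 25.8 mid 0.4 19
scene 291 z 0.0950 w 25.9 mid 0.2 19
scene 292 z 0.0942 w 26.0 mid 0.3 19
scene 293 z 0.0921 w 26.1 mid 0.2 19
scene 294 z 0.0903 w 27.2 mid 0.6 20
scene 295 z 0.0884 w 27.3 mid 0.4 20
scene 296 z 0.0874 w 26.6 mid -0.1 19
scene 297 z 0.0858 w 24.3 mid 0.7 18
scene 298 z 0.0841 w 23.3 mid 0.0 17
scene 299 z 0.0829 w 17.6 mid 0.3 13
scene 300 z 0.0810 w 11.5 mid 0.4 9
```

The socket's lower end now measures about 0.083, well below the nut top at 0.092, so it is going over the nut. I'll keep pressing to the seat.

```bash
python3 - <<'E'
from turn import *
V=np.array([.4956,.1941]); 
print(press(V,.1924,-83,np.load("f1.npy"),.1855,fmax=14,inc=.0008),robot.read_grip_width()*88)
_,d=robot.grab_frame("side");np.save("n1.npy",d);_,d=robot.grab_frame("scene");np.save("n2.npy",d)
E
```

```text
34.36 cmd 0.1916 [ 0.2 -0.7  9.7] [-0.46 -0.11 -0.13] [0.4958 0.1942 0.1918]
34.61 cmd 0.1908 [ 0.3 -0.9 10.2] [-0.49 -0.09 -0.07] [0.4958 0.1941 0.1911]
34.86 cmd 0.1900 [ 0.  -0.8 11.2] [-0.54 -0.05 -0.12] [0.4958 0.1942 0.1904]
35.11 cmd 0.1892 [-0.1 -0.6 10.9] [-0.58 -0.02 -0.09] [0.4959 0.1941 0.1897]
35.36 cmd 0.1884 [-0.  -1.5 14. ] [-0.84  0.42 -0.06] [0.496  0.194  0.1893]
0.1884 19.72778700931009
```

```bash
python3 - <<'E'
from turn import *
V=np.array([.4956,.1941]); f0=np.load("f1.npy")
press(V,.1884,-83,f0,.1872,fmax=18,inc=.0005)
step(V,.1890,-83); print(F()-f0,robot.read_position())
robot.move_gripper(0.5); print(robot.read_t(),F()-f0)
robot.servo_line(np.r_[V,.29],speed=.1); robot.dwell(.3); print(robot.read_t())
from prof import prof
import io,contextlib
for n in("side","scene"):
    _,d=robot.grab_frame(n)
    s=io.StringIO()
    with contextlib.redirect_stdout(s): prof(n,V,.075,.24,d)
    L=[l for l in s.getvalue().splitlines()]; print("\n".join(l for l in L if .138<float(l.split()[3])<.155 or .168<float(l.split()[3])<.23 or float(l.split()[3])<.088))
p,_=robot.grab_frame("side"); q,_=robot.grab_frame("scene")
cv2.imwrite("pics/end.png",np.hstack([cv2.resize(p[60:240,210:340,::-1],(390,540),interpolation=cv2.INTER_CUBIC),cv2.resize(q[190:370,190:320,::-1],(390,540),interpolation=cv2.INTER_CUBIC)]))
E
```

```text
35.71 cmd 0.1879 [-1.8 -0.9 17.9] [-1.05  0.8  -0.14] [0.4961 0.194  0.1892]
35.96 cmd 0.1874 [-1.7 -1.6 20.3] [-1.02  1.29 -0.15] [0.4962 0.1941 0.1892]
[ 0.38423596 -1.32682163 10.91066577] [0.49585268 0.19403622 0.18929863]
36.8583 [ 0.38303421 -0.60584897  4.50515671]
38.3167
side 78 z 0.2201 w 6.4 mid 7.5 5
side 79 z 0.2196 w 15.2 mid 5.0 10
side 80 z 0.2198 w 22.2 mid 3.3 14
side 81 z 0.2194 w 39.4 mid 7.3 22
side 82 z 0.2197 w 40.8 mid 6.7 26
side 83 z 0.2192 w 40.9 mid 6.8 26
side 84 z 0.2185 w 41.1 mid 6.5 26
side 85 z 0.2160 w 40.9 mid 6.3 26
side 86 z 0.2141 w 42.6 mid 7.3 27
side 87 z 0.2129 w 39.3 mid 5.4 25
side 88 z 0.2118 w 35.6 mid 1.9 23
side 89 z 0.2114 w 39.5 mid -2.5 25
side 90 z 0.2103 w 42.5 mid -4.3 27
side 91 z 0.2087 w 40.3 mid -3.2 26
side 92 z 0.2071 w 38.3 mid -2.5 25
side 93 z 0.2049 w 40.1 mid -1.6 25
side 94 z 0.2027 w 39.9 mid -1.7 26
side 95 z 0.1993 w 38.5 mid -1.2 23
side 96 z 0.1960 w 40.0 mid -2.1 21
side 97 z 0.1944 w 32.5 mid 1.7 20
side 98 z 0.1927 w 32.6 mid 1.5 20
side 99 z 0.1906 w 28.9 mid 1.5 18
side 100 z 0.1893 w 26.1 mid 1.9 17
side 10
[... 2762 characters left out ...]
59 z 0.1440 w 26.9 mid 0.0 20
scene 260 z 0.1425 w 27.2 mid 0.2 20
scene 261 z 0.1415 w 26.6 mid 0.5 20
scene 262 z 0.1401 w 26.9 mid 0.3 20
scene 263 z 0.1401 w 26.8 mid 0.3 18
scene 264 z 0.1383 w 27.2 mid -0.1 20
scene 296 z 0.0871 w 36.7 mid -4.1 21
scene 297 z 0.0849 w 50.3 mid 1.5 23
scene 298 z 0.0841 w 27.4 mid -0.5 19
scene 299 z 0.0818 w 45.8 mid -2.9 20
scene 300 z 0.0807 w 36.7 mid -1.2 19
scene 301 z 0.0787 w 50.9 mid 3.3 15
scene 302 z 0.0777 w 36.3 mid 0.6 12
scene 303 z 0.0758 w 43.7 mid 4.5 8
scene 304 z 0.0762 w 44.9 mid -3.3 10
scene 305 z 0.0765 w 23.0 mid 0.7 13
scene 306 z 0.0753 w 12.8 mid 3.0 8
scene 307 z 0.0751 w 10.1 mid -14.1 3
scene 308 z 0.0754 w 22.9 mid -0.1 6
```

View pics/end.png

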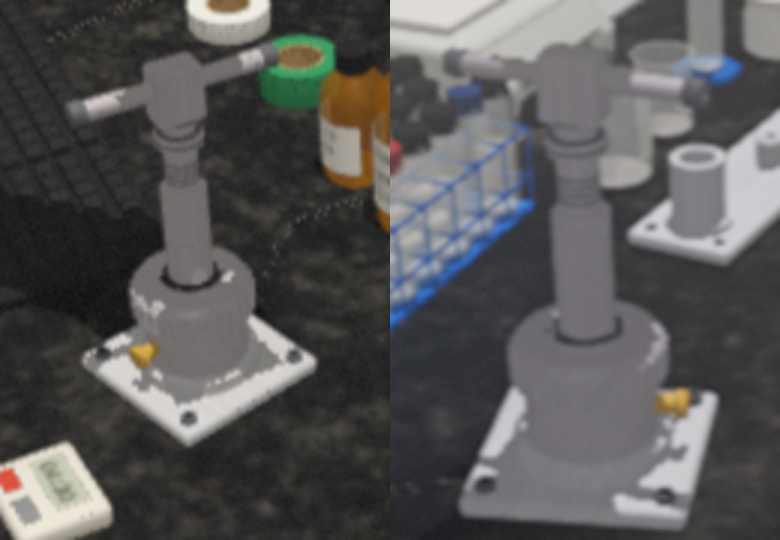

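The T-handle stands upright on the vessel, with its hub at (175,90) and the socket's bottom inside the cap recess at (188,275). One precise height check with the wrist camera, then I'll hand in.

```bash
python3 - <<'E'
from h import *
np.set_printoptions(precision=4,suppress=True)
V=np.array([.4956,.1941]); R=Rt(-83)
robot.servo_line(np.r_[V-.085*R[:2,0],.33],speed=.12); robot.dwell(.3); print(robot.read_t())
p,d=robot.grab_frame("wrist"); W=cloud("wrist",d)
rep(W,"w",[("hub",V,.02,.215,.235),("cap",V,.05,.066,.085),("rim",V,.02,.138,.147),("house",V,.02,.17,.19)])
E
```

```text
39.75
w hub 1348 z0.2225 circ [0.4955 0.1945] 0.0164 rect [495.5759 193.7504] [39.1873 19.9827] 4.5
w cap 2145 z0.0754 circ [0.4959 0.1938] 0.0385 rect [496.2926 193.8393] [77.9023 74.5268] 89.6
w house 157 z0.1809 circ [0.4962 0.1938] 0.0150 rect [495.9122 193.9057] [17.4928 29.9572] 5.2
```

Hub top reads 0.2225. The same +0.5 mm bias showed earlier, so it is at the expected 0.222: fully home and centred. Handing in.

```bash
python3 -c "
from rig import robot
print(robot.job_done(),robot.read_t())"
```

```text
the job is handed in; nothing more can be done
the job is handed in; nothing more can be done
```

The job is handed in at about 40 s, verdict not shown: the deep socket sits fully over the nut with the T-handle clicked in, upright and released, hub top at the expected 0.222 m within about 0.5 mm.

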